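Spot the bracket blank with the automatic centre punch

TASK

Take the spring-loaded centre punch out of its blue stand, put its point through the brass guide hole of the marking jig onto the bracket blank underneath, and press straight down until you feel the hidden spring snap and the force fall away. Stop right there: never drive the plunger on to the end of its stroke, and never lean on the jig or blank with more than 25 N. Then put the punch back in its stand, fully home and upright, let go, and leave the other things on the bench where they are.

Things in the scene. Friction and masses are not known exactly. Their poses are not given: they have to be found in the camera images.
- punch_grip (a point): spring-loaded centre punch, 146 mm long, about 0.3 kg, upright in the blue stand, point down. This point: centre of its orange square grip (18 x 18 mm, 44 mm tall), the part to grasp; z up along the punch, x and y square to the grip's flats. Below the grip a dark flange, 34 mm across, its underside 28 mm below this point; above it a steel cap, top 32 mm above this point
- punch_tip (a point): blunt 3.6 mm point of the punch's plunger, 114 mm below the grip centre when fully out. The plunger rod (8 mm across) sticks 50 mm out of the steel barrel (16 mm across, from the flange to 64 mm below the grip centre)
- plunger (a joint): how far the plunger is pushed into the barrel: 0 out, 0.011 m rigid end of stroke. It takes 5 to 7 N to start, rises to a peak of 12 to 16 N at about 4 mm, where the hidden spring lets go; the force then falls ever faster, to two thirds of the peak by about 8 mm and a third by 10 mm. Snapped from 6.5 mm on; beyond 10.7 mm counts as the end of the stroke. Springs out again when unloaded
- jig_mouth (a point): marking jig, fixed: grey base 130 x 100 mm, brass bridge 80 x 50 mm, 10 mm thick. This point: centre of its guide hole at the bridge's top face, 60 mm above the table; hole 11 mm across, right through, chamfer 19 mm across at the top. A flat steel bracket blank, 170 x 46 x 5 mm, lies under the bridge along x, its top 12 to 34 mm below this point: the level differs from job to job
- stand_mouth (a point): blue punch stand, fixed: block 60 x 60 mm, 94 mm tall. This point: centre of its round hole (22 mm across, 86 mm deep, chamfer about 28 mm across) at the top face. The punch hangs in it with its flange resting on the top face, grip centre 28 mm above this point
- bracket_a: bystander, leave alone: finished steel L-bracket, 60 x 40 mm foot, 40 mm high; origin under its foot
- bracket_b: bystander, leave alone: second finished steel L-bracket, same as the first
- reducer: bystander, leave alone: black stepped pipe reducer, 68 mm across, 42 mm high; origin under its centre
- spanner: bystander, leave alone: steel spanner, 170 mm long, lying flat
- driver: bystander, leave alone: screwdriver, 190 mm long, lying flat
- jar: bystander, leave alone: white screw jar with grey lid, 56 mm across, 70 mm high
- collar: bystander, leave alone: aluminium ring, 60 mm across, 30 mm high
Not all that is in view belongs to the job. What is shaped like the part that bears jig_mouth but turquoise is not meant.

How it is judged:
On the way, in this order (a step that is already met when the one before it is completed fails the run):
1. the punch is out of its stand, its point at least 10 mm above the stand's top (z of punch_tip in the frame of stand_mouth above 0.01 m), for 0.1 s.
2. the spring has snapped (plunger in by more than 6.5 mm) with the point in the guide hole, through the bridge, and the punch upright within 0.12 rad (value of joint plunger above 0.0065 m and horizontal distance between punch_tip and jig_mouth below 0.004 m and z of punch_tip in the frame of jig_mouth below -0.01 m and angle between punch_grip's own z axis and vertical below 0.12 rad), for 0.1 s.
At the end, for the whole second after the job is handed in: The punch hangs upright in its stand (tilt under 0.08 rad, grip centre within 8 mm of the hole's axis and 24 to 31 mm above the stand's top, so that its flange is down on the stand), with the plunger sprung out to within 1 mm; every bystander is within 20 mm of where it began (horizontal distance between punch_grip and stand_mouth below 0.008 m and z of punch_grip in the frame of stand_mouth between 0.024 and 0.031 m and angle between punch_grip's own z axis and vertical below 0.08 rad and value of joint plunger below 0.001 m and distance of each of bracket_a, bracket_b, reducer, spanner, driver, jar, collar from where it was at the start of the episode below 0.02 m); the robot touches nothing.
It fails at once if the plunger is rammed to the end of its stroke (in by more than 10.7 mm) (value of joint plunger above 0.0107 m).
It fails at once if the punch bears on the jig or blank with more than 25 N (contact force between punch and jig above 25 N).
It fails at once if a bystander is moved by more than 20 mm (distance of any of bracket_a, bracket_b, reducer, spanner, driver, jar, collar from where it was at the start of the episode above 0.02 m).
It also fails if it takes over 64 s, if anything falls off the work surface, if the arm or the gripper's body presses on something with over 40 N, if the wrist force passes 120 N, or if a joint passes its speed limit or range.

ROBOT

A 7-joint arm with a two-finger parallel gripper is mounted at the origin on the work surface. World frame = base frame: x ahead of the robot, y to its left, z up, the work surface at z = 0. Lengths are in m, angles in rad, forces in N, time in s.
With the tool pointing down it reaches from about 0.425 to 0.875 m from the base axis. Payload 4.7 kg.
Tool frame: the origin (TCP) lies at the very end of the fingers, on their centre line; the grasp point (between the pads) lies 19 mm behind it; z points along the fingers, y is the direction in which the jaws open and shut (so a half turn about z gives the same grasp; the last joint's range is limited). The gripper opens to 87 mm and grips with 3 to 60 N. Pads are 19 mm wide; open, the fingers measure 117 mm over their backs; the gripper's body (75 mm by 190 mm) begins 51 mm behind the grasp point.
Start: joints at [1.223, 0.321, -0.07, 1.45, 0.023, 1.371, -0.057], TCP at [0.23, -0.608, 0.223] pointing down, gripper open.
Joint ranges: [-2.86, 2.86], [-0.3, 2.09], [-1.38, 1.24], [0.06, 2.45], [-1.56, 4.7], [0.09, 2.05], [-2.69, 2.69]. Speed limits (rad/s): [2.57, 2.57, 3.14, 3.14, 3.14, 3.14, 3.14].

INTERFACE

Orientations are given as [roll, pitch, yaw] about the fixed x, y, z axes, in that order (R = Rz(yaw) Ry(pitch) Rx(roll)).
In Python, from rig import arm, fingers, ik, sensors, imaging, job, nets gives the robot as it stands. The module is installed in compiled form; this text tells all that it offers. Calls block until the motion is done:
- arm.reach(position, orientation): joint-space move of the TCP to a pose.
- arm.line_to(position, attitude=None, velocity=0.15): straight line of the TCP; attitude=None keeps the orientation; velocity is the mean speed in m/s.
- arm.move_joints(angles): joint-space move.
- fingers.let_go() and fingers.grab(grip_force=None): open the fingers fully, or close them until they stop; grip_force is the grip in N (None keeps the last).
- arm.dwell(seconds).
- ik(position, orientation): joint angles nearest the present ones, or None.
- sensors.sense(): the state.
- imaging.snapshot(name): name is "scene" or "top" or "wrist"; returns a dict with "image" (384x512x3 uint8, blue, green, red), "mtx" (3x3 intrinsics, pixels), "dist_coeffs" ([k1, k2, p1, p2, k3] as OpenCV has them; the pictures are not rectified), "R" (3x3) and "t" (3): a world point X has camera coordinates R X + t; the wrist camera has in their place "tool_from_camera" (4x4, takes a point from camera to tool coordinates, whose origin is the TCP and whose axes are the flange's). Camera axes: x right, y down, z forward; pixel columns grow to the right and rows downward; lengths in m; the calibration is good to about 2 mm. A picture is of the moment at which its call begins: read the wrist's pose just before it. There is no depth.
A pose or a line that the arm cannot do raises arm.Unreachable and nothing moves.
- job.sign_off(): hands the job in, once; it reports no verdict.
Trained networks look in the newest picture that a camera, given by its name, has taken for a name from the list of things; names that differ only in an ending like _2 or _b are one class to them, and where a whole thing is asked for, a point or a joint stands for the part that bears it (a point fixed in the world has none). Each returns a list of dicts, best first, with "score" (0 to 1); they miss things now and then, are a little off and sometimes report something else, mostly with a low value. They report only what shows in the picture. A call takes as long as a camera call. They do not tell look-alikes from the thing itself.
- nets.search_frame(target, camera): "at" ([x, y, z] in m, in the coordinates of the camera as it stood for that picture, good to about 4 mm: the middle of the surface that is visible of it).
- nets.outline_of(target, camera): "region" (384x512 bool, what is visible of it).
The state is a dict: "time": time; "joint_positions": joint angles; "joint_vel": joint speeds; "effort": joint torques, N m; "position": TCP position; "tcp_rot": TCP orientation; "ft_force": force on the tool from outside, world axes, zero at the start; "ft_torque": the same for the moment, N m; "grip_width": finger opening in m.
Only numpy, scipy, OpenCV 4.12 (cv2) and the standard library are available. Lean on these libraries where they do the work, as an engineer would, in place of code of your own. Each camera call takes 0.05 s, during which the arm holds its last target.

## Working session

There is one attempt and no reset: what is moved stays moved. The work goes in short steps, each a Python script; the robot and the scene stay as the last script left them, time stands still between calls to the robot, and variables do not carry over. Pictures are saved under pics/ and viewed, and the job is handed in when it is done.

```bash
mkdir -p pics; ls; python3 - <<'E'
from rig import arm, fingers, ik, sensors, imaging, job, nets
import cv2
s=sensors.sense(); print(s)
for n in ("scene","top","wrist"):
    d=imaging.snapshot(n); cv2.imwrite(f"pics/{n}0.png",d["image"])
    print(n,d["mtx"],d["dist_coeffs"],d.get("R"),d.get("t"),d.get("tool_from_camera"))
    if n!="wrist":
      for t in ("punch_grip","jig_mouth","stand_mouth"):
        try: print(t,nets.search_frame(t,n))
        except Exception as e: print(t,repr(e))
print(sensors.sense()["time"])
E
```

```text
pics
{'time': 0.0, 'joint_positions': array([ 1.22308243,  0.32185621, -0.07012906,  1.4516927 ,  0.02264647,
        1.37079408, -0.05688565]), 'joint_vel': array([-0.00130548, -0.00107093,  0.00027181, -0.00047785,  0.00063867,
       -0.00047719, -0.00046683]), 'effort': array([-1.15501807e-04, -4.91291106e+01, -4.04077694e-01, -3.12526202e+01,
       -6.37966348e-02,  4.38262720e-02,  2.00776785e-04]), 'position': array([ 0.22984531, -0.60740421,  0.22143143]), 'tcp_rot': array([-3.13963467e+00,  1.30203176e-04,  3.61910687e-01]), 'ft_force': array([-0.43427607,  0.11288413, -0.30217618]), 'ft_torque': array([ 0.02001722, -0.0059024 ,  0.02643355]), 'grip_width': 0.08711080729065765}
scene [[425.48876547   0.         255.77500853]
 [  0.         425.48876547 195.11852827]
 [  0.           0.           1.        ]] [0.03872087 0.         0.         0.         0.        ] [[ 0.86910447  0.49430657 -0.01784461]
 [ 0.39323615 -0.7123835  -0.58127023]
 [-0.3000379   0.49816741 -0.8135149 ]] [-0.52694772 -0.09535294  1.57849509] None
punch_grip [{'at': [-0.1571, 0.0683, 1.4534], 'score
[... 691 characters left out ...]
jig_mouth [{'at': [-0.1888, 0.2661, 1.2316], 'score': 0.9}, {'at': [-0.4397, 0.1058, 1.2669], 'score': 0.75}, {'at': [-0.0622, 0.0688, 1.2547], 'score': 0.58}]
stand_mouth [{'at': [0.2565, 0.0629, 1.2872], 'score': 0.82}]
wrist [[340.5417481    0.         256.84960837]
 [  0.         340.5417481  195.40785409]
 [  0.           0.           1.        ]] [-0.02064696  0.          0.          0.          0.        ] None None [[ 2.69989665e-04 -9.57273877e-01 -2.89182730e-01  7.87861462e-02]
 [ 9.99999279e-01  5.96735089e-04 -1.04172694e-03  7.97196344e-04]
 [ 1.16978347e-03 -2.89182240e-01  9.57273348e-01 -1.61441845e-01]
 [ 0.00000000e+00  0.00000000e+00  0.00000000e+00  1.00000000e+00]]
0.45
```

View pics/scene0.png

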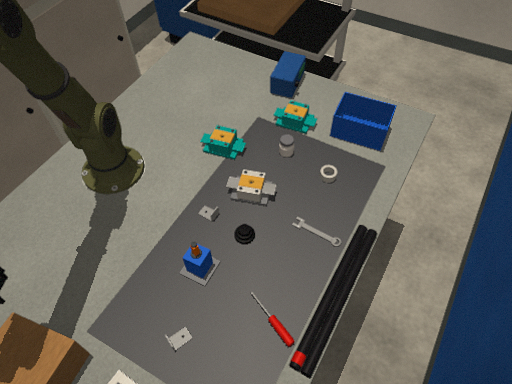

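View pics/top0.png

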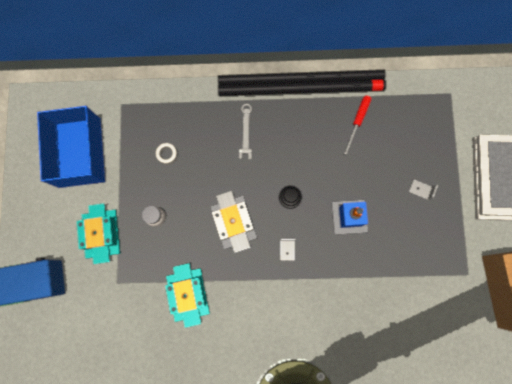

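```bash
cat > h.py <<'E'
import numpy as np, cv2
from scipy.spatial.transform import Rotation as Ro
C={"scene":(np.array([[0.86910447,0.49430657,-0.01784461],[0.39323615,-0.7123835,-0.58127023],[-0.3000379,0.49816741,-0.8135149]]),np.array([-0.52694772,-0.09535294,1.57849509])),
"top":(np.array([[-0.02415423,-0.99935077,-0.02673207],[-0.98750498,0.02801615,-0.15507741],[0.15572566,0.02265228,-0.98754058]]),np.array([0.10981817,0.56101188,1.23382301]))}
def w(cam,p):
    R,t=C[cam]; return R.T@(np.array(p)-t)
def tool_pose(s):
    T=np.eye(4);T[:3,:3]=Ro.from_euler('xyz',s["tcp_rot"]).as_matrix();T[:3,3]=s["position"];return T
def ray(px,mtx,dist,Rcw,tcw):
    """pixel->(origin,dir) world"""
    u=cv2.undistortPoints(np.array([[px]],float),np.array(mtx),np.array(dist)).ravel()
    return -Rcw.T@tcw, Rcw.T@np.array([u[0],u[1],1.])
def atz(px,d,z,T=None):
    if T is not None:
        M=T@np.array(d["tool_from_camera"]); R=M[:3,:3].T; t=-R@M[:3,3]
    else: R,t=np.array(d["R"]),np.array(d["t"])
    o,v=ray(px,d["mtx"],d["dist_coeffs"],R,t)
    return o+v*(z-o[2])/v[2]
E
python3 - <<'E'
from h import *
np.set_printoptions(precision=4,suppress=True)
for c,n,p in [("scene","pg",[-0.1571,0.0683,1.4534]),("scene","pg2",[-0.1713,0.1669,1.2405]),("scene","jig",[-0.0137,-0.0219,1.4695]),("scene","jig",[-0.1204,-0.1936,1.5931]),("scene","jig",[0.1553,-0.3002,1.6708]),("scene","st",[-0.1654,0.2311,1.2922]),
("top","pg",[0.2651,0.0401,1.194]),("top","jig",[-0.1888,0.2661,1.2316]),("top","jig",[-0.4397,0.1058,1.2669]),("top","jig",[-0.0622,0.0688,1.2547]),("top","st",[0.2565,0.0629,1.2872])]: print(c,n,w(c,p))
E
```

```text
scene pg [0.4233 0.0039 0.    ]
scene pg2 [ 0.5136 -0.1794  0.1162]
scene jig [0.5077 0.1471 0.0368]
scene jig [0.3103 0.2782 0.038 ]
scene jig [0.4847 0.5292 0.0318]
scene st [ 0.5285 -0.1965  0.0367]
top pg [ 0.5045 -0.1707  0.116 ]
top jig [0.2981 0.2901 0.0559]
top jig [0.4679 0.5372 0.0526]
top jig [0.4935 0.1586 0.0603]
top st [ 0.4967 -0.1593  0.0206]
```

The grey jig is at px (252,187) in scene and (233,221) in top. The two turquoise look-alikes are further left in top. The blue stand with the punch is at scene (197,258) and top (354,214). Next I'll look from the wrist camera above both.

```bash
python3 - <<'E'
from rig import arm, fingers, ik, sensors, imaging, job, nets
from h import *
import pickle
out={}
for n,p in (("jig",[0.495,0.155,0.23]),("st",[0.505,-0.175,0.29])):
    arm.reach(p,[np.pi,0,0.0]); arm.dwell(0.3)
    s=sensors.sense(); d=imaging.snapshot("wrist"); cv2.imwrite(f"pics/w_{n}.png",d["image"])
    out[n]=(s,d); print(n,s["time"],s["position"],s["tcp_rot"],s["ft_force"],s["joint_positions"])
    T=tool_pose(s)@d["tool_from_camera"]
    for t in ("punch_grip","jig_mouth","stand_mouth"):
        for r in nets.search_frame(t,"wrist"): print(t,r["score"],(T@np.r_[r["at"],1])[:3])
pickle.dump(out,open("w.pkl","wb"))
print(sensors.sense()["time"])
E
```

```text
jig 3.5917 [0.49509869 0.15472837 0.22996766] [ 3.14158513e+00  9.66459409e-05 -5.31504729e-04] [-0.47891333 -0.12550009  0.83289396] [-0.06170595  0.05165559 -0.30175339  1.753262    0.01573872  1.33912585
 -1.938024  ]
punch_grip 0.49 [ 0.48973825 -0.13149339  0.00580242]
jig_mouth 0.8 [0.29148373 0.26059369 0.06097289]
jig_mouth 0.72 [0.50920842 0.16104238 0.05607039]
stand_mouth 0.61 [ 0.49031207 -0.13319333  0.0056266 ]
st 5.3583 [ 0.50520773 -0.17409695  0.28985688] [-3.14146066e+00  2.38551846e-04  1.61407169e-03] [0.59990395 0.34565169 0.2139992 ] [ 2.93941011e-01  5.17332500e-02 -1.22446327e-02  1.63258391e+00
  5.76812294e-04  1.45754532e+00 -1.28753486e+00]
punch_grip 0.86 [ 0.50818082 -0.17726029  0.12547614]
jig_mouth 0.75 [0.48758469 0.11821955 0.03622693]
stand_mouth 0.72 [ 0.52095048 -0.17516573  0.07208515]
5.5583
```

View pics/w_jig.png

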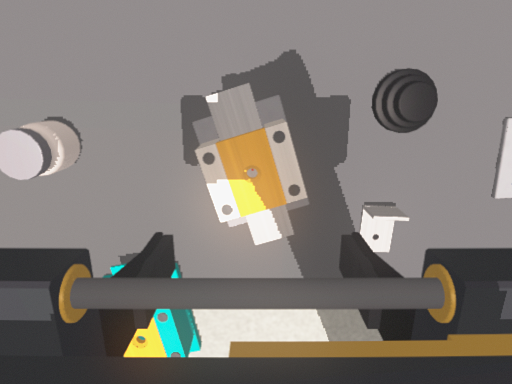

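View pics/w_st.png

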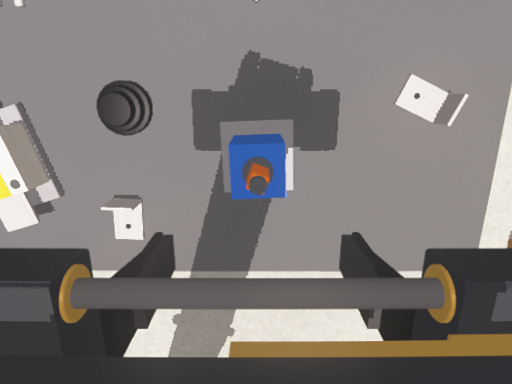

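The jig hole shows at about (252,173) in w_jig. In w_st the punch cap is at about (258,185) and the stand block top spans about (230-285, 135-198). I'll zoom in for accurate pixels.

```bash
python3 - <<'E'
import cv2,numpy as np
a=cv2.imread("pics/w_jig.png")[125:225,190:315]; b=cv2.imread("pics/w_st.png")[115:215,205:315]
k=5
A=cv2.resize(a,None,fx=k,fy=k,interpolation=cv2.INTER_CUBIC);B=cv2.resize(b,None,fx=k,fy=k,interpolation=cv2.INTER_CUBIC)
for M,x0,y0 in((A,190,125),(B,205,115)):
    for i in range(0,M.shape[1],50): cv2.putText(M,str(x0+i//k),(i,10),0,.35,(0,255,0),1); cv2.line(M,(i,12),(i,18),(0,255,0),1)
    for i in range(0,M.shape[0],50): cv2.putText(M,str(y0+i//k),(0,i+4),0,.35,(0,255,0),1)
cv2.imwrite("pics/zj.png",A);cv2.imwrite("pics/zs.png",B)
E
```

```text
(no output)
```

View pics/zj.png

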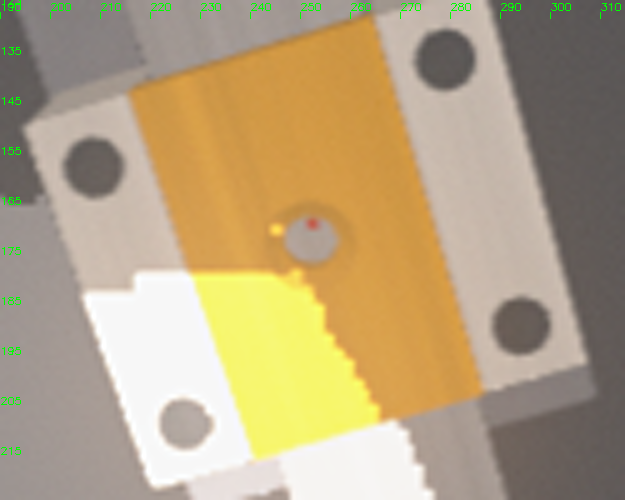

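View pics/zs.png

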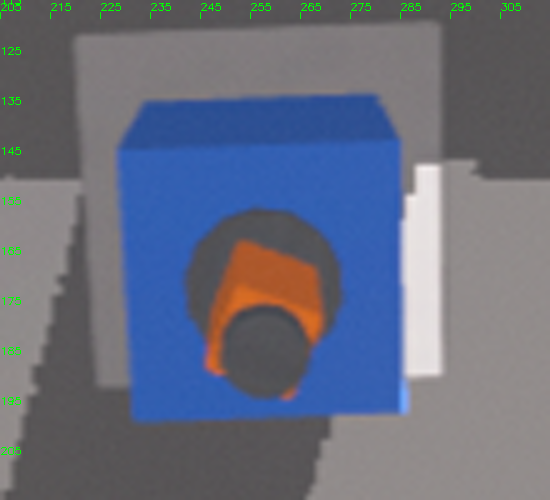

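```bash
python3 - <<'E'
from h import *
import pickle
np.set_printoptions(precision=4,suppress=True)
o=pickle.load(open("w.pkl","rb"))
def P(n,x,y,z):
    s,d=o[n]; x0,y0=(190,125) if n=="jig" else (205,115)
    return atz((x0+x/5-.4,y0+y/5-.4),d,z,tool_pose(s))
print("hole",P("jig",311,240,.06),"mark z=.04",P("jig",312,223,.04),"z=.03",P("jig",312,223,.03),"z=.048",P("jig",312,223,.048))
c=[P("jig",*q,.06) for q in((132,90),(375,15),(485,395),(255,460))]; print("bridge",np.mean(c,0),[np.linalg.norm(c[i]-c[i-1]) for i in range(4)])
e=c[2]-c[1];print("jig yaw",np.degrees(np.arctan2(e[1],e[0])))
c=[P("st",*q,.094) for q in((120,150),(400,140),(405,412),(133,422))]; print("stand",np.mean(c,0),[np.linalg.norm(c[i]-c[i-1]) for i in range(4)])
e=c[1]-c[0];print("yaw",np.degrees(np.arctan2(e[1],e[0])))
print("cap",P("st",265,350,.154),"diam",np.linalg.norm(P("st",221,350,.154)-P("st",309,350,.154)))
print("flange",P("st",264,285,.1))
for a,b,z in(((240,240),(318,268),.100),((235,287),(322,320),.144)):
    e=P("st",*b,z)-P("st",*a,z); print("grip",np.linalg.norm(e),np.degrees(np.arctan2(e[1],e[0])))
E
```

```text
hole [0.4977 0.1591 0.06  ] mark z=.04 [0.4967 0.1592 0.04  ] z=.03 [0.4945 0.1593 0.03  ] z=.048 [0.4985 0.159  0.048 ]
bridge [0.4964 0.1587 0.06  ] [np.float64(0.07991374499463641), np.float64(0.04928882910429699), np.float64(0.08013093467057808), np.float64(0.049399665269170716)]
jig yaw -163.30882297623543
stand [ 0.5031 -0.1754  0.094 ] [np.float64(0.05986091923162456), np.float64(0.05875686129153875), np.float64(0.05967714167542683), np.float64(0.05982064387696691)]
yaw -87.8365658263591
cap [ 0.5046 -0.1755  0.154 ] diam 0.015900767229681312
flange [ 0.5043 -0.1753  0.1   ]
grip 0.017453500671825307 -109.93050080067523
grip 0.01731157084151302 -111.12991312047681
```

Sizes check out: bridge 80x49, block 60x59, cap 15.9 mm. The fit is tight (8 mm rod in an 11 mm hole), so I'll look again with the wrist turned to remove the camera bias.

```bash
python3 - <<'E'
from rig import arm, fingers, ik, sensors, imaging, job, nets
from h import *
import pickle
out=pickle.load(open("w.pkl","rb"))
y=np.radians(160)
for n,p in (("st",[0.504,-0.175,0.29]),("jig",[0.497,0.159,0.23])):
    arm.reach(p,[np.pi,0,y]); arm.dwell(0.3)
    s=sensors.sense(); d=imaging.snapshot("wrist"); 
    out[n+"2"]=(s,d); print(n,s["time"],s["position"],s["tcp_rot"],s["joint_positions"])
    T=tool_pose(s)@d["tool_from_camera"]; Ti=np.linalg.inv(T)
    q=Ti@np.r_[0.504,-0.175,.154,1] if n=="st" else Ti@np.r_[.497,.159,.06,1]
    px=cv2.projectPoints(q[None,:3],np.zeros(3),np.zeros(3),np.array(d["mtx"]),np.array(d["dist_coeffs"]))[0].ravel();print("expected px",px)
    x0,y0=int(px[0])-60,int(px[1])-50
    M=cv2.resize(d["image"][y0:y0+100,x0:x0+120],None,fx=5,fy=5,interpolation=cv2.INTER_CUBIC); print(x0,y0)
    cv2.imwrite(f"pics/z2_{n}.png",M); cv2.imwrite(f"pics/w2_{n}.png",d["image"])
pickle.dump(out,open("w.pkl","wb"))
E
```

```text
st 8.225 [ 0.50399717 -0.17498794  0.28998713] [ 3.14158250e+00 -5.51197730e-05  2.79246947e+00] [ 0.35845896  0.05186019 -0.07714056  1.63227652  0.00400653  1.45766509
  1.50264232]
expected px [257.7678375  184.89298933]
197 134
jig 9.8583 [0.49734112 0.15819354 0.23009274] [3.14159184e+00 1.57376671e-04 2.79100268e+00] [ 0.03013918  0.06363965 -0.40417067  1.74300672  0.02580019  1.34001723
  0.84100732]
expected px [258.29750457 175.42378651]
198 125
```

View pics/z2_st.png

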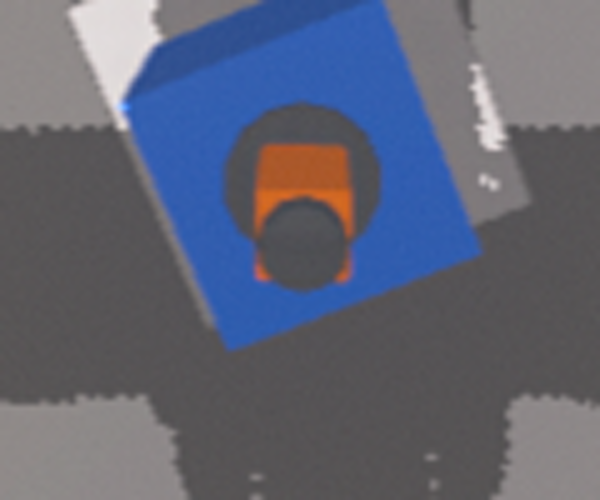

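View pics/z2_jig.png

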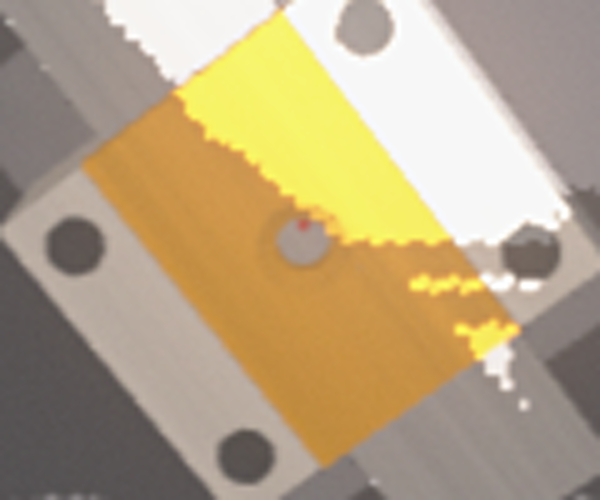

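```bash
python3 - <<'E'
from h import *
import pickle
np.set_printoptions(precision=4,suppress=True)
o=pickle.load(open("w.pkl","rb"))
def P(n,x,y,z):
    s,d=o[n]; x0,y0={"jig":(190,125),"st":(205,115),"st2":(197,134),"jig2":(198,125)}[n]
    return atz((x0+x/5-.4,y0+y/5-.4),d,z,tool_pose(s))
def solve(a,ya,b,yb):
    A=[];r=[]
    for p,y in((a,ya),(b,yb)):
        c,s=np.cos(y),np.sin(y)
        A+= [[1,0,c,s],[0,1,s,-c]]; r+=[p[0],p[1]]   # tool down: x->(c,s), y->(s,-c)
    return np.linalg.solve(A,r)
y=np.radians(160)
print("cap",P("st",265,350,.154),P("st2",302,244,.154),solve(P("st",265,350,.154),0,P("st2",302,244,.154),y))
h=(P("jig",311,240,.06),P("jig2",303,240,.06));print("hole",*h,solve(h[0],0,h[1],y))
f=(P("st",264,285,.1),P("st2",302,178,.1));print("flange",*f,solve(f[0],0,f[1],y))
c=[np.mean([P("jig",*q,.06) for q in((132,90),(375,15),(485,395),(255,460))],0),np.mean([P("jig2",*q,.06) for q in((80,165),(283,8),(520,328),(323,468))],0)]
print("bridge",*c,solve(c[0],0,c[1],y))
for z in (.026,.036,.048):
    m=(P("jig",312,223,z),P("jig2",304,225,z));print("mark",z,m,solve(m[0],0,m[1],y))
b=[P("st2",*q,.094) for q in((125,108),(383,0),(480,253),(230,352))];print("stand",np.mean(b,0))
a=np.mean([P("st",*q,.094) for q in((120,150),(400,140),(405,412),(133,422))],0);print(a,solve(a,0,np.mean(b,0),y))
e=P("st2",347,145,.1)-P("st2",259,145,.1);print(np.degrees(np.arctan2(e[1],e[0])))
e=P("st2",352,191,.144)-P("st2",257,191,.144);print(np.degrees(np.arctan2(e[1],e[0])))
E
```

```text
cap [ 0.5046 -0.1755  0.154 ] [ 0.5016 -0.1749  0.154 ] [ 0.503  -0.1754  0.0015  0.0001]
hole [0.4977 0.1591 0.06  ] [0.4943 0.1599 0.06  ] [0.4959 0.1592 0.0018 0.0001]
flange [ 0.5043 -0.1753  0.1   ] [ 0.5013 -0.1747  0.1   ] [ 0.5027 -0.1753  0.0015  0.0001]
bridge [0.4964 0.1587 0.06  ] [0.4957 0.1595 0.06  ] [0.496  0.159  0.0004 0.0003]
mark 0.026 (array([0.4936, 0.1594, 0.026 ]), array([0.4986, 0.1587, 0.026 ])) [ 0.4962  0.1595 -0.0025  0.0001]
mark 0.036 (array([0.4959, 0.1592, 0.036 ]), array([0.4965, 0.1594, 0.036 ])) [ 0.4961  0.1594 -0.0003  0.0002]
mark 0.048 (array([0.4985, 0.159 , 0.048 ]), array([0.494 , 0.1603, 0.048 ])) [0.4961 0.1593 0.0024 0.0002]
stand [ 0.5034 -0.1749  0.094 ]
[ 0.5031 -0.1754  0.094 ] [ 0.5032 -0.1751 -0.0001  0.0003]
70.00015035167804
69.99851163464366
```

Consistent results:

| Item | Value |
|---|---|
| Stand axis | (0.503, -0.175) |
| Guide hole | (0.496, 0.159) |
| Blank top | about 0.044 |
| Grip yaw | 70° |

Now grasp.

```bash
python3 - <<'E'
from rig import arm, fingers, ik, sensors, imaging, job, nets
from h import *
np.set_printoptions(precision=4,suppress=True)
O=[np.pi,0,np.radians(70)]
def st(l):
    s=sensors.sense(); print(l,round(s["time"],2),s["position"],s["tcp_rot"],"F",s["ft_force"],s["ft_torque"],s["grip_width"]); return s
arm.reach([0.503,-0.1753,0.24],O)
arm.line_to([0.503,-0.1753,0.105],velocity=0.12); arm.dwell(.2); st("pre")
fingers.grab(50); st("grab")
arm.line_to([0.503,-0.1753,0.112],velocity=0.04); arm.dwell(.15); st("lift")
d=imaging.snapshot("scene"); cv2.imwrite("pics/g1.png",cv2.resize(d["image"][200:300,140:260],None,fx=5,fy=5))
E
```

```text
pre 12.65 [ 0.5034 -0.1754  0.1057] [ 3.1403 -0.0001  1.2216] F [0.4689 0.7622 0.0536] [-0.0368 -0.069   0.0421] 0.0870435109960885
grab 13.78 [ 0.5031 -0.1753  0.105 ] [ 3.1414 -0.      1.2217] F [ 0.8524 -0.469  -0.8321] [ 0.0088 -0.1624 -0.0322] 0.01786939063599877
lift 14.25 [ 0.5027 -0.1752  0.1118] [-3.141   0.      1.2217] F [ 0.0191 -0.1879 -2.5191] [ 0.0041 -0.0718 -0.0577] 0.017621446548694346
```

View pics/g1.png

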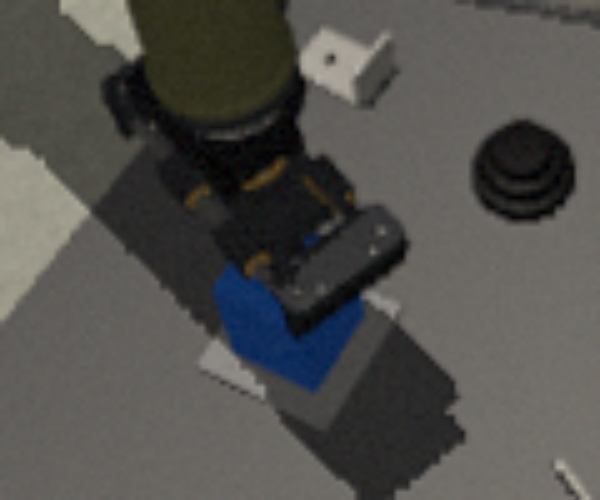

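The gripper holds the punch at 17.6 mm width with about 2.5 N of weight, and the fingers clear the stand. Now lift it out and move over the jig.

```bash
python3 - <<'E'
from rig import arm, fingers, ik, sensors, imaging, job, nets
from h import *
import pickle
np.set_printoptions(precision=4,suppress=True)
def st(l):
    s=sensors.sense(); print(l,round(s["time"],2),s["position"],s["tcp_rot"],"F",s["ft_force"],s["ft_torque"],s["grip_width"]); return s
arm.line_to([0.503,-0.1753,0.26],velocity=0.15); st("up")
arm.line_to([0.496,0.1592,0.20],velocity=0.2); arm.dwell(.3); s=st("jig")
for n in("wrist","scene","top"):
    d=imaging.snapshot(n); cv2.imwrite(f"pics/j_{n}.png",d["image"])
    if n=="wrist": pickle.dump((s,d),open("wj.pkl","wb"))
st("")
E
python3 -c "
import cv2
a=cv2.imread('pics/j_scene.png')[130:230,190:310];cv2.imwrite('pics/j_scz.png',cv2.resize(a,None,fx=5,fy=5,interpolation=2))"
```

```text
up 15.43 [ 0.5024 -0.1751  0.2588] [-3.1394  0.0001  1.2218] F [-0.3418  0.1555 -3.4231] [ 0.0008 -0.0613  0.0496] 0.017607343022058797
jig 17.58 [0.4961 0.1588 0.2001] [ 3.1414 -0.      1.2211] F [ 0.4673 -1.2364 -3.0922] [ 0.0234  0.0468 -0.0446] 0.01781549716529418
 17.73 [0.496  0.1591 0.2   ] [3.1416 0.     1.2215] F [-0.3476  0.7846 -3.9837] [-0.0542 -0.0963  0.0156] 0.01808109614576124
```

View pics/j_wrist.png

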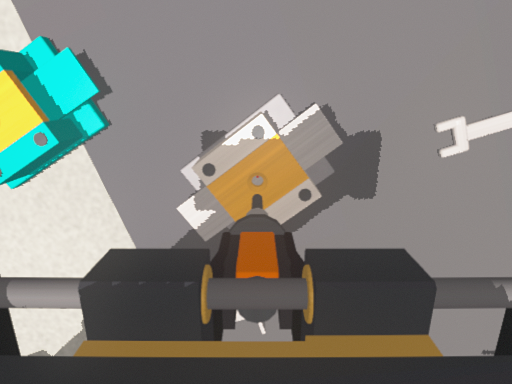

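View pics/j_scz.png

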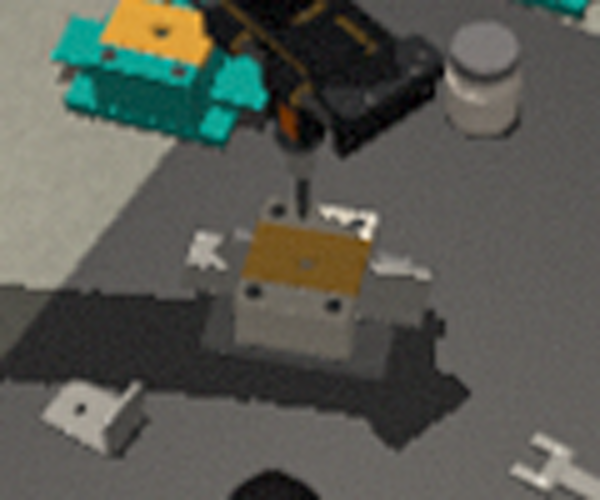

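The tip is visible just below the hole in the wrist view, at about (257,197), with the hole at (257,180). I'll measure both.

```bash
python3 - <<'E'
import cv2
a=cv2.imread('pics/j_wrist.png')[160:240,207:307];cv2.imwrite('pics/j_wz.png',cv2.resize(a,None,fx=7,fy=7,interpolation=2))
E
```

```text
(no output)
```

View pics/j_wz.png

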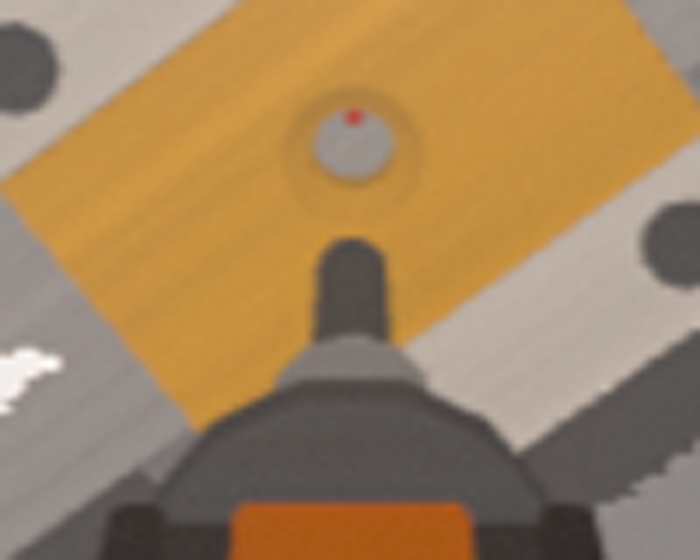

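```bash
python3 - <<'E'
from h import *
import pickle
np.set_printoptions(precision=4,suppress=True)
s,d=pickle.load(open("wj.pkl","rb"));s["position"]=np.array([.496,.1591,.2]); s["tcp_rot"]=np.array([np.pi,0,1.2215])
T=tool_pose(s)
def L(x,y,z):
    p=atz((207+(x+.5)/7-.5,160+(y+.5)/7-.5),d,z,T); return p,(np.linalg.inv(T)@np.r_[p,1])[:3]
print("hole",L(353,144,.06))
print("hole chamfer",L(353,152,.06))
for z in(.103,.106,.109): print(z,"edge",L(352,238,z)[1])
print("barrel edge z=.153",L(352,335,.153)[1])
print("flange edge z=.195?",L(352,382,.195)[1], L(352,382,.189)[1])
E
```

```text
hole (array([0.4966, 0.1612, 0.06  ]), array([ 0.0022, -0.0002,  0.14  ]))
hole chamfer (array([0.4962, 0.1602, 0.06  ]), array([ 0.0012, -0.0002,  0.14  ]))
0.103 edge [ 0.0022 -0.0003  0.097 ]
0.106 edge [ 0.003  -0.0003  0.094 ]
0.109 edge [ 0.0039 -0.0003  0.091 ]
barrel edge z=.153 [ 0.0076 -0.0002  0.047 ]
flange edge z=.195? [ 0.0182 -0.0002  0.005 ] [ 0.016  -0.0002  0.011 ]
```

Lateral alignment is within about 0.3 mm, and the fore-aft estimates agree to about 1 mm, inside the chamfer capture. I'll descend while watching the force.

```bash
cat >> h.py <<'E'
def favg(arm,sensors,n=4):
    F=[];Z=[]
    for _ in range(n):
        arm.dwell(0.02); s=sensors.sense(); F.append(s["ft_force"]); Z.append(s["position"])
    return np.mean(F,0),np.mean(Z,0),s["time"],np.std(F,0)
E
python3 - <<'E'
from rig import arm, fingers, ik, sensors, imaging, job, nets
from h import *
np.set_printoptions(precision=3,suppress=True)
X,Y=.496,.1592
arm.line_to([X,Y,.16],velocity=.1); arm.dwell(.2)
F0,p,t,sd=favg(arm,sensors,6); print("base",t,F0,p,sd)
for z in (.157,.155,.153,.151,.149,.147):
    arm.line_to([X,Y,z],velocity=.03)
    F,p,t,sd=favg(arm,sensors); print(round(t,2),z,p*1000,F-F0,sd)
    if abs(F[2]-F0[2])>4 or np.hypot(*(F-F0)[:2])>5: print("stop");break
E
```

```text
base 18.5833 [ 0.138 -0.011 -3.142] [0.496 0.159 0.161] [0.313 0.404 0.516]
18.9 0.157 [495.86  159.142 156.842] [ 0.092 -0.277 -0.48 ] [0.271 0.502 0.19 ]
19.22 0.155 [495.93  159.164 154.877] [ 0.086 -0.86  -0.114] [0.345 0.642 0.382]
19.53 0.153 [495.934 159.17  152.892] [-0.31   0.035  0.141] [0.441 0.289 0.495]
19.85 0.151 [495.925 159.174 150.88 ] [-0.288 -0.078  0.095] [0.297 0.431 0.16 ]
20.17 0.149 [495.916 159.177 148.885] [-0.462  0.23   0.049] [0.133 0.441 0.193]
20.48 0.147 [495.927 159.169 146.898] [-0.282  0.116 -0.131] [0.404 0.347 0.596]
```

The tip is 10 mm inside the hole with no side force. Now I'll feel for the blank.

```bash
python3 - <<'E'
from rig import arm, fingers, ik, sensors, imaging, job, nets
from h import *
np.set_printoptions(precision=3,suppress=True)
X,Y=.496,.1592
F0=np.array([-.2,0,-3.2]); z=.147
while z>.1225:
    z-=.0007
    arm.line_to([X,Y,z],velocity=.03)
    F,p,t,sd=favg(arm,sensors,3); print(round(t,2),round(z*1000,1),p*1000,F-F0,sd[2])
    if F[2]-F0[2]>2.5 or np.hypot(*(F-F0)[:2])>5: print("stop");break
print(sensors.sense()["grip_width"],sensors.sense()["tcp_rot"])
E
```

```text
20.78 146.3 [495.978 159.191 146.271] [ 0.718 -0.151  0.136] 0.24893051596729873
21.08 145.6 [495.962 159.191 145.55 ] [ 0.106 -0.151  0.083] 0.5793059758515919
21.38 144.9 [495.973 159.196 144.862] [ 0.25  -0.408  0.064] 0.3844541717827693
21.68 144.2 [495.964 159.193 144.154] [0.271 0.126 0.049] 0.5834544604638157
21.98 143.5 [495.95  159.2   143.447] [ 0.149  0.267 -0.536] 0.401622421524421
22.28 142.8 [495.968 159.198 142.761] [ 0.657  0.002 -0.097] 0.48509844084851994
22.58 142.1 [495.955 159.196 142.038] [0.347 0.236 0.028] 0.554906272819557
22.88 141.4 [495.974 159.198 141.37 ] [0.225 0.241 0.401] 0.558492448644554
23.18 140.7 [495.962 159.182 140.656] [0.317 0.068 0.223] 0.457052875078336
23.48 140.0 [495.961 159.189 139.954] [-0.761 -0.211  0.145] 0.34457278980590367
23.78 139.3 [495.967 159.172 139.241] [ 0.033  0.011 -0.081] 0.24675057438861606
24.08 138.6 [495.968 159.189 138.557] [ 0.276 -0.361 -0.319] 0.2850857990282489
24.38 137.9 [495.974 159.178 137.862] [ 0.622  0.175 -0.304] 0.40849670662733034
24.68 137.2 [495.978 159.188 137.159] [ 0.696  0.071 -0.144] 0.2837459231481929
24.98 136.5 [495.966 159.189 136.459] [ 0.181 -0.194  0.415] 0.06487953352604348
25.28 135.8 [495.971 159.193 135.76 ] [ 0.017 -0.003 -0.173] 0.6568920380313911
25.58 135.1 [495.982 159.176 135.065] [0.283 0.095 0.179] 0.11761788880095904
25.88 134.4 [496.157 159.262 134.687] [-0.277 -0.257  2.188] 0.3453060073231502
26.18 133.7 [496.285 159.325 134.318] [-1.063 -0.904  6.723] 0.5311191974350362
stop
0.017694741838417703 [ 3.141 -0.     1.222]
```

Contact is at a TCP z of about 134.87, with series stiffness of about 12 N/mm. Next I'll press in small steps, tracking plunger travel and the force drop.

```bash
python3 - <<'E'
from rig import arm, fingers, ik, sensors, imaging, job, nets
from h import *
np.set_printoptions(precision=3,suppress=True)
X,Y=.496,.1592
F0=np.array([-.2,0,-3.2]); z=.1337; pk=0;c=0
while z>.1262:
    z-=.0005 if c<6.3 else .0003
    arm.line_to([X,Y,z],velocity=.03)
    F,p,t,sd=favg(arm,sensors,4); f=F[2]-F0[2]; c=134.87-p[2]*1000-f/12; pk=max(pk,f)
    print(round(t,2),round(z*1000,1),p*1000,F-F0,"c",round(c,2))
    if f>19 or np.hypot(*(F-F0)[:2])>9: print("stop");break
    if c>=8.0 or (c>5 and f<.7*pk): print("snapped");break
arm.dwell(.2); F,p,t,sd=favg(arm,sensors,4); print(t,F-F0,p*1000,"pk",pk,sensors.sense()["tcp_rot"])
E
```

```text
26.5 133.2 [496.318 159.335 133.778] [-1.021 -0.636  8.457] c 0.39
26.82 132.7 [496.348 159.358 133.458] [-1.459 -0.844  9.132] c 0.65
27.13 132.2 [496.395 159.379 133.13 ] [-1.574 -0.336 10.425] c 0.87
27.45 131.7 [496.425 159.393 132.775] [-2.03  -0.791 10.984] c 1.18
27.77 131.2 [496.462 159.398 132.405] [-2.354 -0.717 11.813] c 1.48
28.08 130.7 [496.478 159.392 131.985] [-2.303 -0.843 12.052] c 1.88
28.4 130.2 [496.486 159.396 131.538] [-2.283 -0.868 12.623] c 2.28
28.72 129.7 [496.5   159.403 131.075] [-2.061 -0.717 12.329] c 2.77
29.03 129.2 [496.527 159.429 130.684] [-2.567 -1.074 13.481] c 3.06
29.35 128.7 [496.529 159.419 130.232] [-2.901 -1.051 13.483] c 3.51
29.67 128.2 [496.539 159.443 129.773] [-2.427 -0.84  13.929] c 3.94
29.98 127.7 [496.54  159.437 129.277] [-2.266 -0.487 13.938] c 4.43
30.3 127.2 [496.554 159.43  128.778] [-2.932 -1.227 13.785] c 4.94
30.62 126.7 [496.537 159.426 128.212] [-2.817 -1.149 13.24 ] c 5.55
30.93 126.2 [496.504 159.395 127.566] [-2.071 -0.924 12.552] c 6.26
31.2 [-2.595 -1.253 12.467] [496.517 159.396 127.588] pk 13.93761683649533 [ 3.14  -0.001  1.222]
```

The peak was 14 N at about 4.2 mm, as specified, and the force is now falling. I'll continue gently to about two thirds of the peak.

```bash
python3 - <<'E'
from rig import arm, fingers, ik, sensors, imaging, job, nets
from h import *
np.set_printoptions(precision=3,suppress=True)
X,Y=.496,.1592
F0=np.array([-.2,0,-3.2]); z=.1262; pk=13.95
while z>.1240:
    z-=.0003
    arm.line_to([X,Y,z],velocity=.03)
    F,p,t,sd=favg(arm,sensors,4); f=F[2]-F0[2]; c=134.87-p[2]*1000-f/12
    print(round(t,2),round(z*1000,1),p*1000,F-F0,"c",round(c,2))
    if c>=7.9 or f<.72*pk: print("snapped");break
arm.dwell(.2); F,p,t,sd=favg(arm,sensors,4); print(t,F-F0,p*1000,sensors.sense()["tcp_rot"])
E
```

```text
31.52 125.9 [496.514 159.397 127.223] [-2.403 -0.736 12.416] c 6.61
31.83 125.6 [496.485 159.385 126.848] [-2.111 -1.223 11.966] c 7.03
32.15 125.3 [496.452 159.38  126.393] [-2.172 -0.327 10.943] c 7.56
32.47 125.0 [496.439 159.352 125.91 ] [-1.535 -0.644 10.104] c 8.12
snapped
32.7333 [-1.542 -0.505  9.734] [496.428 159.339 125.893] [ 3.141 -0.001  1.222]
```

Force is at 0.70 of the peak with about 8.1 mm of travel, so the spring has snapped. Now I'll withdraw and go back to the stand.

```bash
python3 - <<'E'
from rig import arm, fingers, ik, sensors, imaging, job, nets
from h import *
import pickle
np.set_printoptions(precision=4,suppress=True)
O=[np.pi,0,np.radians(70)]
def st(l):
    s=sensors.sense(); print(l,round(s["time"],2),s["position"],s["tcp_rot"],"F",s["ft_force"],s["ft_torque"],s["grip_width"]); return s
arm.line_to([.496,.1592,.137],O,velocity=.03); st("off")
arm.line_to([.496,.1592,.20],O,velocity=.1); arm.dwell(.3)
s=st("clear"); d=imaging.snapshot("wrist"); cv2.imwrite("pics/k_wrist.png",d["image"])
a=d["image"][160:240,207:307];cv2.imwrite('pics/k_wz.png',cv2.resize(a,None,fx=7,fy=7,interpolation=2))
arm.line_to([0.503,-0.1753,0.26],O,velocity=.18); arm.dwell(.3); s=st("stand")
d=imaging.snapshot("wrist"); cv2.imwrite("pics/k_st.png",d["image"])
E
```

```text
off 33.28 [0.4953 0.1589 0.136 ] [-3.1402  0.0009  1.2217] F [-0.3673 -1.4174 -2.8637] [-0.0231 -0.0728  0.0254] 0.01768284091631901
clear 34.37 [0.4957 0.1591 0.1995] [-3.1408  0.0005  1.2218] F [-0.2133  0.0435 -3.0566] [-0.0504 -0.0484  0.0364] 0.01772429715554051
stand 36.76 [ 0.503 -0.175  0.26 ] [-3.1415 -0.      1.2222] F [-0.1757 -0.095  -2.3016] [-0.0112 -0.0865 -0.0251] 0.01759988097420269
```

View pics/k_wz.png

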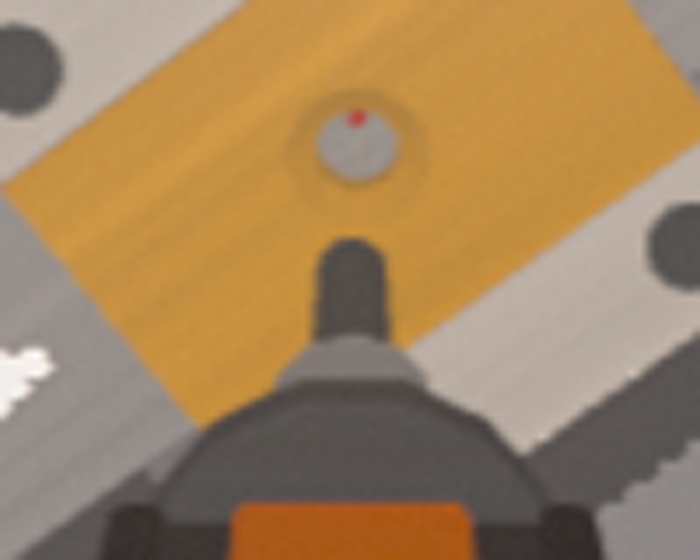

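View pics/k_st.png

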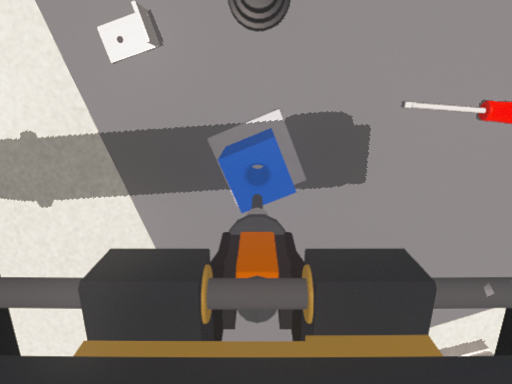

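The punch sits in the grip exactly as before, with the plunger out, and the empty stand hole at (258,174) lines up with the tip. I'll lower it with force checks.

```bash
python3 - <<'E'
from rig import arm, fingers, ik, sensors, imaging, job, nets
from h import *
np.set_printoptions(precision=3,suppress=True)
X,Y=.503,-.1753
F0=np.array([-.2,0,-3.])
ok=True
for z,v in((.20,.1),(.185,.06),(.17,.08),(.15,.08),(.13,.08),(.115,.08),(.109,.05),(.107,.03),(.106,.03),(.1055,.03),(.105,.03),(.1046,.03)):
    arm.line_to([X,Y,z],velocity=v)
    F,p,t,sd=favg(arm,sensors,3); print(round(t,2),z,p*1000,F-F0)
    if np.hypot(*(F-F0)[:2])>6 or F[2]-F0[2]>4: print("contact");break
E
```

```text
37.61 0.2 [ 503.56  -175.475  200.793] [-0.013 -0.164  0.418]
38.06 0.185 [ 502.806 -175.244  184.674] [ 0.26   0.219 -0.177]
38.44 0.17 [ 502.694 -175.226  169.541] [ 0.059 -0.611 -0.258]
38.89 0.15 [ 502.722 -175.194  149.509] [0.153 0.162 0.433]
39.34 0.13 [ 502.739 -175.236  129.582] [ 0.301  0.372 -0.052]
39.73 0.115 [ 502.707 -175.214  114.615] [ 0.477 -0.45  -0.098]
40.04 0.109 [ 502.853 -175.25   108.819] [ 0.39   0.236 -0.278]
40.34 0.107 [ 502.989 -175.288  106.988] [ 0.358 -0.073 -0.289]
40.64 0.106 [ 502.981 -175.298  105.97 ] [0.281 0.057 0.116]
40.94 0.1055 [ 502.979 -175.307  105.479] [-0.015  0.864  0.229]
41.24 0.105 [ 503.056 -175.311  105.027] [ 0.365  0.199 -0.422]
41.54 0.1046 [ 503.067 -175.311  104.991] [-1.061  0.56   4.213]
contact
```

Flange contact came at TCP z ≈ 0.105, the height it was grasped at. Now release, retreat and look.

```bash
python3 - <<'E'
from rig import arm, fingers, ik, sensors, imaging, job, nets
from h import *
import pickle
np.set_printoptions(precision=4,suppress=True)
O=[np.pi,0,np.radians(70)]
arm.line_to([.503,-.1753,.105],O,velocity=.03)
fingers.let_go(); arm.dwell(.2)
print(sensors.sense()["time"],sensors.sense()["grip_width"])
arm.line_to([.503,-.1753,.24],O,velocity=.12)
arm.reach([.504,-.175,.29],[np.pi,0,np.radians(160)]); arm.dwell(.3)
s=sensors.sense(); d=imaging.snapshot("wrist"); cv2.imwrite("pics/end_w.png",d["image"])
cv2.imwrite("pics/end_wz.png",cv2.resize(d["image"][134:234,197:317],None,fx=5,fy=5,interpolation=cv2.INTER_CUBIC))
pickle.dump((s,d),open("we.pkl","wb")); print(s["time"],s["position"],s["tcp_rot"],s["ft_force"])
for n in("scene","top"): cv2.imwrite(f"pics/end_{n}.png",imaging.snapshot(n)["image"])
E
python3 -c "
import cv2,numpy as np
for n in('scene','top'):
    print(n); cv2.imwrite(f'pics/diff_{n}.png',cv2.absdiff(cv2.imread(f'pics/{n}0.png'),cv2.imread(f'pics/end_{n}.png')))"
```

```text
43.3 0.08687044984672078
46.275 [ 0.5039 -0.175   0.2899] [-3.1415 -0.0002  2.7924] [ 0.393  -0.0295 -0.243 ]
scene
top
```

View pics/end_wz.png

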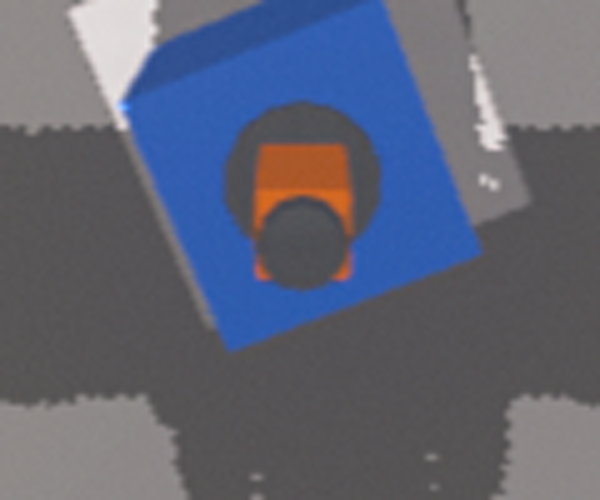

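View pics/end_scene.png

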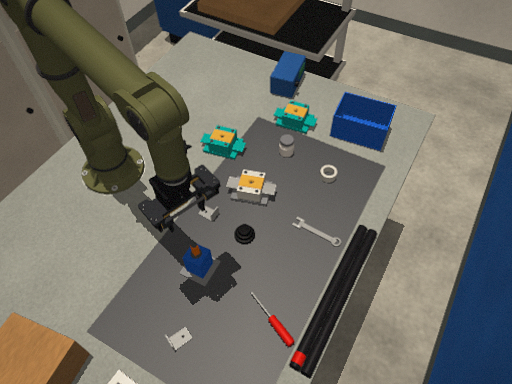

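View pics/diff_top.png

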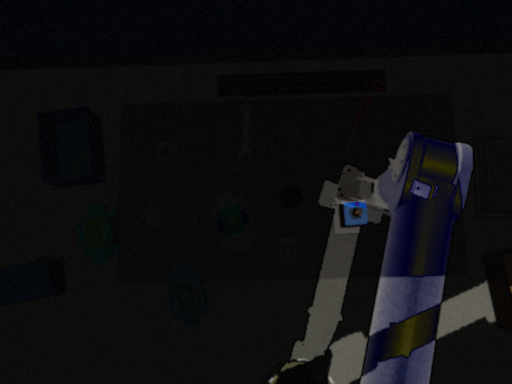

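The wrist view matches the one from before the grasp: cap at (302,244) and flange at (302,178) in the crop, so the punch is home and upright. The top-view difference shows only the arm and its shadow, so the bystanders have not moved. The gripper is clear of everything. Handing in.

```bash
python3 - <<'E'
from rig import job, sensors
print(sensors.sense()["time"]); print(job.sign_off())
E
```

```text
46.425
the job is handed in; nothing more can be done
None
```

The punch was pressed through the guide hole of the grey jig until its spring snapped, then put back in its stand. I handed the job in at 46.4 s of the 64 s allowed; the rig reports no verdict.

- **Pressing:** The point went through the hole without side force and met the blank about 22 mm below the hole's mouth. Force peaked at about 14 N near 4.2 mm of plunger travel. I stopped at about 8.1 mm, where it had fallen to about 9.8 N, or 0.70 of the peak. The travel is worked out from arm position and force, not measured directly. Side load stayed at or below about 3 N, and tool tilt was about 0.001 rad.
- **Return:** The punch did not shift in the grip. The flange came down on the stand at the same tool height at which I had grasped it. After release, the wrist picture matched the one taken before the grasp, so the punch is home and upright. The plunger looked fully out before I put it back.
- **Bystanders:** Comparing top-camera pictures from before and after shows only the arm and its shadow changed.
- **One disagreement:** My camera estimate put the blank about 15.5 mm below the mouth, but contact came at about 22 mm. I went by the force contact, so this did not affect the press.

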